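# Angle the rolling pin out of the utensil box

### The arm

A 7-joint arm with a two-finger parallel gripper is mounted at the origin on a cart in front of the work surface, level with it; the furniture and walls round the work are solid. World frame = base frame: x ahead of the robot, y to its left, z up, the work surface at z = 0. Lengths are in mm, angles in rad, forces in N, time in s.
With the tool pointing down it reaches from about 350 to 900 mm from the base axis. Payload 8.1 kg.
Tool frame: the origin (TCP) lies at the very end of the fingers, on their centre line; the grasp point (between the pads) lies 19 mm behind it; z points along the fingers, y is the direction in which the jaws open and shut (so a half turn about z gives the same grasp; the last joint's range is limited). The gripper opens to 85 mm and grips with 20 to 120 N. Pads are 22 mm wide; open, the fingers measure 114 mm over their backs; the gripper's body (76 mm by 85 mm) begins 54 mm behind the grasp point. The pads swing forward as they close: fully open they stand 13 mm farther back than shut.
Start: joints at [-1.331, 0.434, 0.025, 1.573, -0.012, 1.134, -0.075], TCP at [210.106, 588.64, 231.323] pointing down, gripper open.
Joint ranges: [-2.62, 2.62], [-0.44, 2.09], [-1.27, 1.32], [0.08, 2.57], [-1.32, 4.46], [0.12, 2], [-2.74, 2.74]. Speed limits (rad/s): [2.22, 2.22, 3.01, 3.01, 3.14, 3.14, 3.14].

### API

Orientations are given as a 3x3 rotation matrix whose columns are the frame's x, y, z axes.
In Python, from bench import arm gives the robot as it stands.
- The arm moves only by the tool play_rows, never from a script. Its argument "series" is a list of rows, each an object with "hand": the closure, from 0 (fully open) to 1 (shut); "delta_pos": the shift along the tool's x, y, z in m, a list of three; "rotation": the turn, a rotation vector about the tool's x, y, z in degrees, a list of three. In form: [{"hand": hand, "delta_pos": [dx, dy, dz], "rotation": [rx, ry, rz]}, ...]. A call has 1 to 12 rows; each row shifts and turns the commanded pose from where the row before left it, along the tool's axes as they then stand; what a row does not reach is not made up. A row lasts 1/10 s, in which the tool goes at most 50 mm and 8.59 degrees, less where a joint would pass 70% of its speed; a pose out of reach is approached as far as the arm can. A call with a gripper value outside its range is refused whole. The fingers move at their own pace and stop on an object; "squeeze" is the grip in N (left out, the last holds). Time passes only in rows, so rows that do not move let the fingers close. It gives the time, the measured TCP pose, the force and the opening at its end, in the units of the state.
- arm.get_state(): the state, without advancing time (a new reading comes with each control period).
- arm.camera(name): name is "scene" or "top" or "wrist"; returns the picture (400x640x3 uint8, red, green, blue); there is no depth.
- arm.camera_model(name): a dict with "fx", "fy", "cx", "cy" (pixels), "dist" ([k1, k2, p1, p2, k3] as OpenCV has them; the pictures are not rectified), "view" (4x4, takes a point from world to camera coordinates); the wrist camera has in their place "hand_eye" (4x4, takes a point from camera to tool coordinates, whose origin is the TCP and whose axes are the flange's). Camera axes: x right, y down, z forward; pixel columns grow to the right and rows downward; lengths in mm; the calibration is good to about 2 mm. A picture is of the moment at which its call begins: read the wrist's pose just before it. camera_model takes no time and is no camera call.
- arm.job_done(): hands the job in, once; it reports no verdict.
The state is a dict: "clock": time; "joints": joint angles; "dq": joint speeds; "joint_torque": joint torques, N m; "ee_pos": TCP position; "tool_rot": TCP orientation; "contact_force": force on the tool from outside, world axes, zero at the start; "torque": the same for the moment, N m; "finger_gap": finger opening in mm.
Only numpy, scipy, OpenCV 4.12 (cv2) and the standard library are available. Lean on these libraries where they do the work, as an engineer would, in place of code of your own. Each camera call takes 0.05 s, during which the arm holds its last target.

### The job

Take the rolling pin out of the blue utensil box: it is longer than the opening between the two end covers, so tilt it and draw it out slantwise, without forcing it against the box. Finish holding it still in the gripper, all of it a good hand's breadth above the box; do not put it down. Leave the salt shaker and the two tins beside the box as they are.

Things in the scene. Friction and masses are not known exactly. Their poses are not given: they have to be found in the camera images.
- utensil_box: Blue utensil box with two fixed white covers over its ends; fast to the worktop. Outside 152 (its x) by 317 (its y, long axis) by 63 mm high. Origin: centre of its underside, z up. Inside 140 (x) by 305 (y) mm, floor top 6 mm above the origin. Side and end walls 6 mm thick, 58 mm high. Under each cover is a pocket reaching 75 mm in (y) and 52 mm high.
- box_opening (a point): Centre of the box's opening, level with the covers' top, 63 mm above the worktop; axes as the box's. The opening runs between the covers: 155 mm in y (+-77.5) and 140 mm in x (+-70, wall to wall). The covers are 5 mm thick (58 to 63 mm above the worktop) and span the box's full width.
- pin_center (a point): Centre of the loose wooden rolling pin (about 0.15 kg): 220 mm long along this point's y, round, 26 mm thick over the middle 100 mm, tapering to 18 mm at the flat ends. At first it lies level on the box floor (axis 19 mm above the worktop), roughly along the box's y, both ends under the covers, its middle in the opening. It may roll.
- pin_end_1 (a point): Centre of the rolling pin's end face at y = -110 mm from its centre.
- pin_end_2 (a point): Centre of the rolling pin's end face at y = +110 mm from its centre.
- salt_shaker: Grey-topped clear salt shaker, 44 mm wide, 90 mm high, standing past one end of the box; loose. Origin: centre of its underside. Leave alone.
- tuna_tin: Flat dark blue food tin, 86 mm across, 40 mm high, standing past one end of the box; loose. Origin: centre of its underside. Leave alone.
- half_tin: Short turquoise food tin, 76 mm across, 58 mm high, standing past one end of the box; loose. Origin: centre of its underside. Leave alone.
- rolling_pin: The rolling pin as a whole; origin on its underside at mid-length, 13 mm below pin_center; axes as pin_center's.

How it is judged:
By the outcome, as a careful person would: the job done as asked, in the order asked, and still so for the second after the job is handed in, while the arm keeps its last pose, push and grip.
It also fails if it takes over 40 s, if anything falls off the work surface, if the arm or the gripper's body presses on something with over 40 N, if the wrist force passes 120 N, or if a joint passes its speed limit or range.

## Working session

There is one attempt and no reset: what is moved stays moved. The work goes in short steps, Python scripts to look and compute and a tool call to move; the robot and the scene stay as the last step left them, time stands still between calls to the robot, and variables do not carry over. Pictures are saved under pics/ and viewed, and the job is handed in when it is done.

Besides the shell and the picture viewer there is one more tool, called after ">>>" in YAML: its name, and indented under it one key for each argument. play_rows: Moves the arm, as the interface text tells. Its arguments: {"type":"object","properties":{"series":{"type":"array"},"squeeze":{"type":"number"}},"required":["series"]}

```bash
ls; mkdir -p pics
python3 - <<'E'
from bench import arm
import cv2,numpy as np
np.set_printoptions(precision=4,suppress=True)
s=arm.get_state(); print(s)
for n in ["scene","top"]:
    cv2.imwrite(f"pics/{n}0.png",arm.camera(n)[:,:,::-1])
    print(n,arm.camera_model(n))
print(arm.camera_model("wrist"))
cv2.imwrite(f"pics/wrist0.png",arm.camera("wrist")[:,:,::-1])
E
```

```text
pics
{'clock': 0.0, 'joints': array([-1.3306,  0.4352,  0.025 ,  1.5741, -0.0116,  1.134 , -0.0751]), 'dq': array([-0.0001,  0.0008, -0.0012,  0.0004,  0.0001,  0.0012,  0.    ]), 'joint_torque': array([ -0.0007, -67.0472,   1.0245, -31.621 ,   0.0154,   0.0125,
         0.    ]), 'ee_pos': array([209.9565, 588.1313, 230.5109]), 'tool_rot': array([[-0.9418,  0.3362, -0.0004],
       [ 0.3362,  0.9418, -0.0016],
       [-0.0001, -0.0016, -1.    ]]), 'contact_force': array([ 0.1081, -0.2416, -0.1292]), 'torque': array([-0.0214,  0.0102,  0.0191]), 'finger_gap': 84.90583404545728}
scene {'fx': 415.0987450862084, 'fy': 415.0987450862084, 'cx': 313.59349605265726, 'cy': 196.95381718921792, 'dist': array([-0.0359,  0.    ,  0.    ,  0.    ,  0.    ]), 'view': array([[   0.8501,   -0.5265,    0.0128, -412.879 ],
       [  -0.3539,   -0.5889,   -0.7266,  269.4917],
       [   0.3901,    0.6132,   -0.6869,  923.7228],
       [   0.    ,    0.    ,    0.    ,    1.    ]])}
top {'fx': 396.3360600130228, 'fy': 396.3360600130228, 'cx': 311.6893235704589, 'cy': 204.64469713855115, 'dist': array([-0.0011,  0.    ,  0.    ,  0.    ,  0.    ]), 'view': array([[ -0.0237,  -0.9995,  -0.0223,  99.3915],
       [ -0.9857,   0.0271,  -0.1663, 558.6085],
       [  0.1668,   0.0181,  -0.9858, 908.9251],
       [  0.    ,   0.    ,   0.    ,   1.    ]])}
{'fx': 323.2747501288025, 'fy': 323.2747501288025, 'cx': 318.23387586593043, 'cy': 200.91250577115756, 'dist': array([-0.0391,  0.    ,  0.    ,  0.    ,  0.    ]), 'hand_eye': array([[   0.0007,   -0.9482,   -0.3177,   82.0851],
       [   1.    ,    0.0006,    0.0003,    0.4106],
       [  -0.0001,   -0.3177,    0.9482, -142.0606],
       [   0.    ,    0.    ,    0.    ,    1.    ]])}
```

View pics/top0.png

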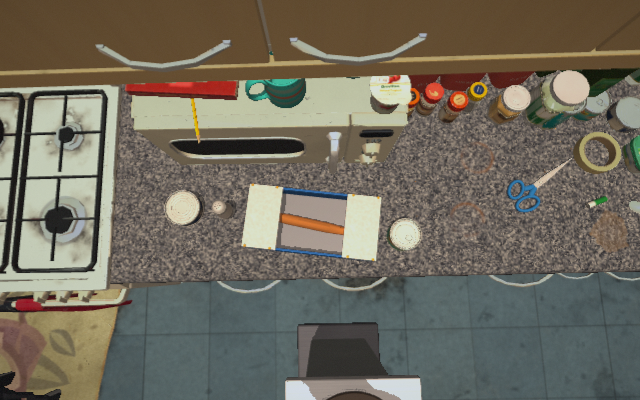

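View pics/scene0.png

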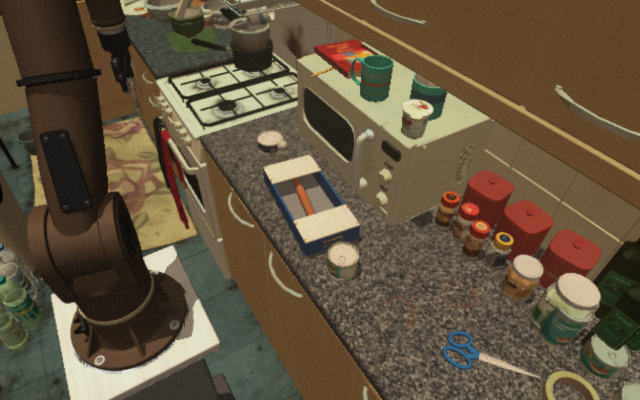

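View pics/wrist0.png

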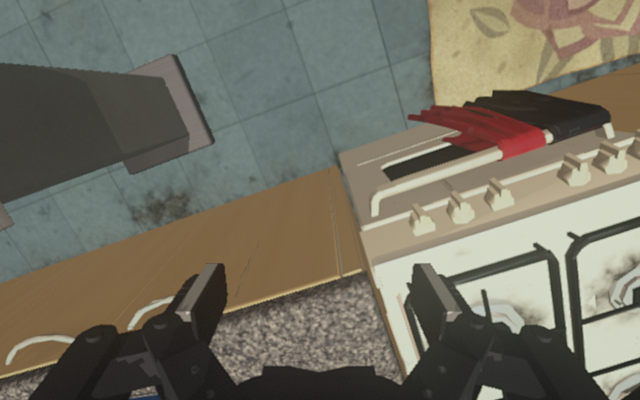

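The top view shows the box at about (243–382, 185–260) with the orange pin from (282,218) to (343,230). The half tin is at (405,235) and the tuna tin and shaker at (183,208) and (221,209). Next I'll zoom in and measure.

```bash
cat > h.py <<'E'
import numpy as np,cv2
from bench import arm
def K(m): return np.array([[m['fx'],0,m['cx']],[0,m['fy'],m['cy']],[0,0,1.]])
def view(n,s=None):
    m=arm.camera_model(n)
    if 'view' in m: return m,np.array(m['view'])
    T=np.eye(4);T[:3,:3]=s['tool_rot'];T[:3,3]=s['ee_pos']
    return m,np.linalg.inv(T@m['hand_eye'])
def ray(n,px,s=None):
    m,V=view(n,s)
    u=cv2.undistortPoints(np.array(px,float).reshape(-1,1,2),K(m),np.array(m['dist'])).reshape(-1,2)
    d=np.c_[u,np.ones(len(u))]@V[:3,:3]
    return -V[:3,:3].T@V[:3,3],d
def plane(n,px,z,s=None):
    o,d=ray(n,px,s); return o+d*((z-o[2])/d[:,2])[:,None]
def proj(n,P,s=None):
    m,V=view(n,s)
    return cv2.projectPoints(np.array(P,float).reshape(-1,1,3),cv2.Rodrigues(V[:3,:3])[0],V[:3,3],K(m),np.array(m['dist']))[0].reshape(-1,2)
E
python3 - <<'E'
import cv2
a=cv2.imread('pics/top0.png')[160:280,150:450]
cv2.imwrite('pics/top0z.png',cv2.resize(a[:,:],None,fx=2.66,fy=2.66,interpolation=cv2.INTER_CUBIC))
a=cv2.imread('pics/scene0.png')[120:290,230:380]
cv2.imwrite('pics/scene0z.png',cv2.resize(a[:,:],None,fx=3.5,fy=3.5,interpolation=cv2.INTER_CUBIC))
from h import *
for n in['top','scene']:
    im=cv2.imread(f'pics/{n}0.png');h=cv2.cvtColor(im,cv2.COLOR_BGR2HSV)
    m=cv2.inRange(h,(4,150,100),(16,255,255))
    k,l,st,c=cv2.connectedComponentsWithStats(m)
    for i in range(1,k):
        if st[i,4]>150: print(n,st[i],c[i], cv2.minAreaRect(np.argwhere(l==i)[:,::-1].astype(np.float32)))
E
```

```text
top [425  83  19  17 230] [434.10434783  90.67391304] ((434.0, 91.0), (16.0, 18.0), 90.0)
top [450  91  18  19 180] [458.83333333  99.90555556] ((458.5, 100.0), (18.0, 17.0), 90.0)
top [280 214  64  21 602] [311.05149502 223.76245847] ((311.5292663574219, 223.8634033203125), (65.37307739257812, 9.708181381225586), 12.094757080078125)
scene [323  40  44  26 283] [343.78798587  48.64664311] ((344.5, 46.50000762939453), (37.01184844970703, 22.452686309814453), 37.87498474121094)
scene [468 170  46  31 914] [490.66411379 185.27352298] ((490.4719543457031, 185.0449676513672), (42.82391357421875, 25.651952743530273), 32.00538635253906)
scene [294 179  21  36 269] [303.64312268 198.1598513 ] ((302.834716796875, 196.2993927001953), (38.80226135253906, 8.116101264953613), 65.77225494384766)
scene [ 504  200   50   35 1075] [528.31348837 216.69767442] ((528.0, 216.49998474121094), (48.10152053833008, 28.57979965209961), 38.65980911254883)
scene [472 220  19  14 157] [481.08917197 226.58598726] ((481.0, 226.5), (13.0, 18.0), 90.0)
scene [ 549  230   52   41 1329] [575.07148232 249.42964635] ((574.6651000976562, 249.20285034179688), (50.31260299682617, 29.235700607299805), 29.05460548400879)
```

View pics/top0z.png

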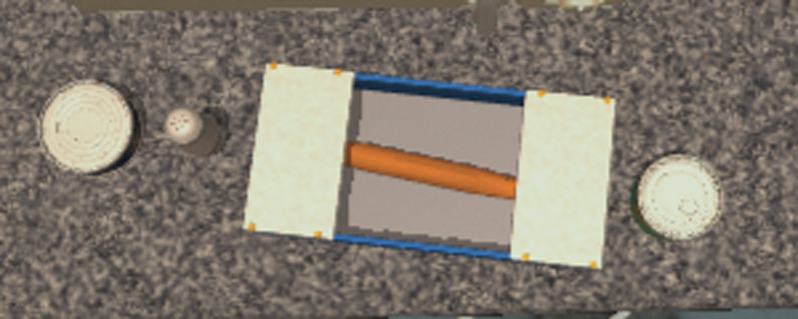

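View pics/scene0z.png

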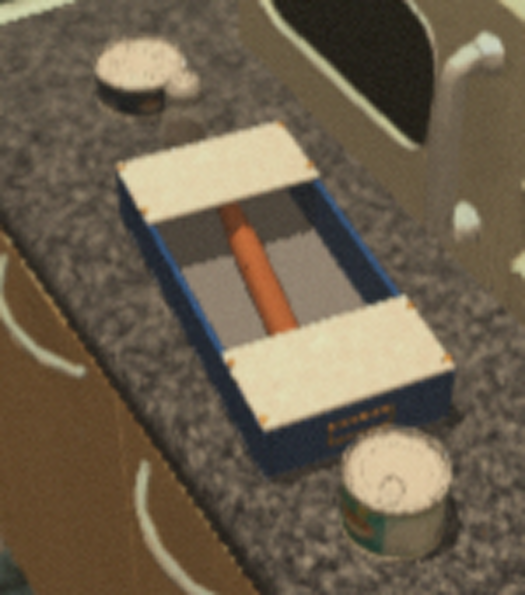

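Run:
```python
from h import *
np.set_printoptions(precision=1,suppress=True)
c=np.array([(268,64),(615,98),(601,268),(245,231)])/2.66+[150,160]
P=plane('top',c,63);print(P)
print([np.linalg.norm(P[i]-P[(i+1)%4]) for i in range(4)],P.mean(0))
cs=np.array([(278,122),(452,362),(272,430),(122,168)])/3.5+[230,120]
Q=plane('scene',cs,63);print(Q,Q.mean(0))
for n in['top','scene']:
    im=cv2.imread(f'pics/{n}0.png');h=cv2.cvtColor(im,cv2.COLOR_BGR2HSV)
    m=cv2.inRange(h,(4,150,100),(16,255,255));m[:,400:]=0;m[:150]=0;k,l,st,cc=cv2.connectedComponentsWithStats(m)
    i=1+np.argmax(st[1:,4]);pts=np.argwhere(l==i)[:,::-1]
    W=plane(n,pts,19+3);ctr=W.mean(0);u=np.linalg.svd(W-ctr)[2][0];print(n,ctr,u,np.degrees(np.arctan2(u[1],u[0])),np.ptp((W-ctr)@u))
for nm,p,z in[('half',(679,198),58),('tuna',(88,127),40),('salt',(183,124),90)]:
    print(nm,plane('top',np.array(p)/2.66+[150,160],z))
print(plane('top',[[300,165],[265,278],[300,278]],0))
```

```text
[[612.6 230.2  63. ]
 [572.7 -80.6  63. ]
 [422.8 -60.6  63. ]
 [462.7 250.2  63. ]]
[np.float64(313.36678468823607), np.float64(151.17630013239923), np.float64(313.3354782751579), np.float64(151.30475742554862)] [517.7  84.8  63. ]
[[611.9 229.2  63. ]
 [572.5 -78.5  63. ]
 [427.2 -65.9  63. ]
 [467.5 242.6  63. ]] [519.8  81.9  63. ]
top [517.7  88.4  22. ] [0.2 1.  0. ] 76.31787458382641 161.06800878628866
scene [521.4 112.4  22. ] [ 0.2  1.  -0. ] 75.71527862784257 153.20555282622678
half [[ 482.4 -132.9   58. ]]
tuna [[563.3 400.4  40. ]]
salt [[555.1 299.6  90. ]]
[[673.7 113.7   0. ]
 [388.8 205.5   0. ]
 [386.8 119.1   0. ]]
```

The box centre is about (518, 84) with its long axis at 82.7°. The pin axis is at 76°. I'll go above it for a wrist look.

>>> play_rows:
  series:
    - {"hand":0,"delta_pos":[-0.038,-0.0305,0],"rotation":[0,0,0]}
    - {"hand":0,"delta_pos":[-0.038,-0.0305,0],"rotation":[0,0,0]}
    - {"hand":0,"delta_pos":[-0.038,-0.0305,0],"rotation":[0,0,0]}
    - {"hand":0,"delta_pos":[-0.038,-0.0305,0],"rotation":[0,0,0]}
    - {"hand":0,"delta_pos":[-0.038,-0.0305,0],"rotation":[0,0,0]}
    - {"hand":0,"delta_pos":[-0.038,-0.0305,0],"rotation":[0,0,0]}
    - {"hand":0,"delta_pos":[-0.038,-0.0305,0],"rotation":[0,0,0]}
    - {"hand":0,"delta_pos":[-0.038,-0.0305,0],"rotation":[0,0,0]}
    - {"hand":0,"delta_pos":[-0.038,-0.0305,0],"rotation":[0,0,0]}
    - {"hand":0,"delta_pos":[-0.038,-0.0305,0],"rotation":[0,0,0]}
    - {"hand":0,"delta_pos":[-0.038,-0.0305,0],"rotation":[0,0,0]}
    - {"hand":0,"delta_pos":[-0.038,-0.0305,0],"rotation":[0,0,0]}

```text
clock: 1.35
ee_pos: [517.1, 88.8, 231.3]
tool_rot: [[-0.942, 0.336, 0.0], [0.336, 0.942, 0.0], [-0.0, 0.0, -1.0]]
contact_force: [1.6, 1.7, 0.2]
finger_gap: 85.2
```

>>> play_rows:
  series:
    - {"hand":0,"delta_pos":[0,0,0],"rotation":[0,0,7.6]}
    - {"hand":0,"delta_pos":[0,0,0],"rotation":[0,0,7.6]}
    - {"hand":0,"delta_pos":[0,0,0],"rotation":[0,0,7.6]}
    - {"hand":0,"delta_pos":[0,0,0],"rotation":[0,0,7.6]}
    - {"hand":0,"delta_pos":[0,0,0],"rotation":[0,0,7.6]}
    - {"hand":0,"delta_pos":[0,0,0],"rotation":[0,0,7.6]}
    - {"hand":0,"delta_pos":[0,0,0],"rotation":[0,0,7.6]}
    - {"hand":0,"delta_pos":[0,0,0],"rotation":[0,0,7.6]}
    - {"hand":0,"delta_pos":[0,0,0],"rotation":[0,0,7.6]}
    - {"hand":0,"delta_pos":[0,0,0],"rotation":[0,0,7.6]}
    - {"hand":0,"delta_pos":[0,0,0],"rotation":[0,0,7.6]}
    - {"hand":0,"delta_pos":[0,0,0],"rotation":[0,0,0]}

```text
clock: 2.55
ee_pos: [516.3, 90.8, 231.1]
tool_rot: [[0.231, 0.973, -0.0], [0.973, -0.231, -0.0], [-0.0, -0.0, -1.0]]
contact_force: [0.2, -0.1, 0.3]
finger_gap: 85.3
```

Run:
```python
from h import *
import pickle
np.set_printoptions(precision=4,suppress=True)
s=arm.get_state();print(s['clock'],s['ee_pos'],s['tool_rot'],s['joints'],s['contact_force'])
im=arm.camera('wrist');cv2.imwrite('pics/wrist1.png',im[:,:,::-1]);pickle.dump(s,open('s1.pkl','wb'))
cv2.imwrite('pics/scene1.png',arm.camera('scene')[:,:,::-1])
```

```text
2.55 [516.2813  90.7574 231.0743] [[ 0.231   0.973  -0.0005]
 [ 0.973  -0.231  -0.0002]
 [-0.0004 -0.0004 -1.    ]] [-0.7218  0.2894  0.5719  1.8515 -0.1786  1.0522 -0.3129] [ 0.1607 -0.1309  0.3188]
```

View pics/wrist1.png

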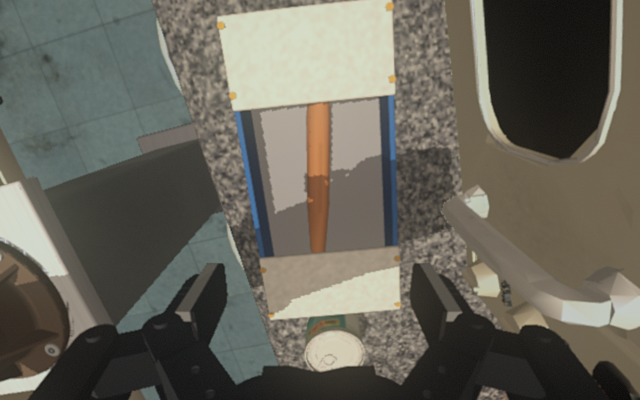

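View pics/scene1.png

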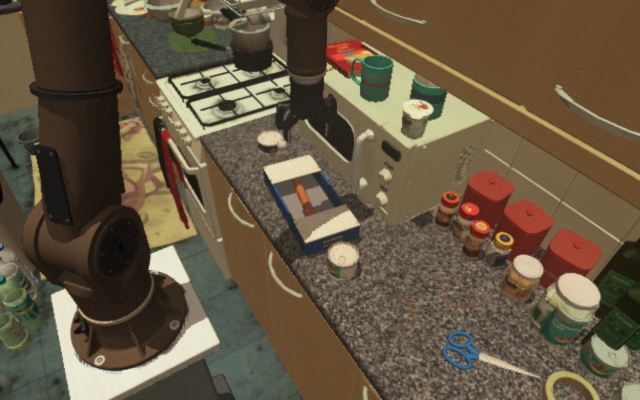

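The wrist view shows the pin from (319,103) to (318,252), narrowing toward the -y end at the bottom. The oven handle is at (450–590, 200–320). Next I'll measure the pin profile and box corners.

Run:
```python
from h import *
import pickle
np.set_printoptions(precision=1,suppress=True,linewidth=150)
s=pickle.load(open('s1.pkl','rb'))
im=cv2.imread('pics/wrist1.png');h=cv2.cvtColor(im,cv2.COLOR_BGR2HSV)
m=cv2.inRange(h,(4,130,60),(16,255,255));k,l,st,cc=cv2.connectedComponentsWithStats(m)
i=1+np.argmax(st[1:,4]);print(st[i]);m=l==i
L=[];R=[]
for r in range(st[i,1],st[i,1]+st[i,3]):
    c=np.flatnonzero(m[r]); 
    if len(c): L.append((c[0]-.5,r));R.append((c[-1]+.5,r))
A=plane('wrist',L,19,s);B=plane('wrist',R,19,s)
M=(A+B)/2;ctr=M.mean(0);u=np.linalg.svd(M-ctr)[2][0];u*=np.sign(u[1])
print(ctr,u,np.degrees(np.arctan2(u[1],u[0])))
n=np.array([-u[1],u[0],0]);bc=np.array([518.5,84,0])
for a,b,mm in list(zip(A,B,M))[::5]: print((mm-bc)@u, abs((a-b)@n), (mm-ctr)@n)
e=np.array([(218,23),(390,4),(393,79),(232,97),(263,271),(397,257),(399,288),(272,318)])
print(plane('wrist',e,63,s))
```

```text
[ 308  103   21  149 2806]
[513.1  81.   19. ] [0.2 1.  0. ] 76.35472068982033
78.1585806828962 4.2089513319355225 -2.410728377500103
73.04944181734831 21.138734276682793 0.7204844077700732
67.91163383822581 21.23296187640035 0.6943920274471742
62.73290267512189 22.394840737353334 0.13487660555395703
57.502104892113564 21.42511311308621 0.6415727859165968
52.232019961681594 22.5992373911736 0.07675734203388
46.91145276557314 22.703452679513067 0.047316888900319966
41.54288081306823 22.80904321637135 0.017615683215877153
36.12533699660583 22.916032771812752 -0.012351571822533205
30.657832122101468 23.02444579122727 -0.04259029249618247
25.139354111075175 23.13430741620629 -0.07310601891948064
19.568867173321454 23.245643506348106 -0.10390441955463633
13.945310948565858 23.35848066203426 -0.13499129589292955
8.267599615475623 23.472846248221348 -0.16637258731315682
2.5346209663039616 23.588768419295196 -0.19805437612539462
-3.2549638093090882 21.44837859627642 -0.23011341314057818
-9.095075653380126 21.556044025084176 -1.3970221278052508
-15.01093982164051 22.80586605290263 0.275185358
[... 173 characters left out ...]
5020528
-39.24307745072435 22.117960565317922 -0.4288576630377511
-45.4616888325441 22.235118446124044 -0.46318188659738446
-51.75045441657601 21.177424923224578 0.09039394296527078
-58.10360007921592 18.925761356122287 0.05843361769249237
-64.52642966572651 19.02873488592713 0.02621534451242473
-71.02032152809876 19.13320680398253 -0.006342890650162858
-77.58655863882608 16.834208941275808 -0.03931662105315542
-84.22725469053267 16.92832626930804 -0.07257811096017826
-90.94351193516641 14.591787719714295 -0.10626269022974628
[[463.9 247.8  63. ]
 [611.2 227.8  63. ]
 [603.5 167.2  63. ]
 [457.  185.9  63. ]
 [433.4   4.7  63. ]
 [578.9 -12.   63. ]
 [575.2 -51.2  63. ]
 [425.7 -57.5  63. ]]
```

```bash
cat > plan.py <<'E'
import numpy as np
# box frame; pin sample points; boxes
t=np.linspace(-110,110,45);r=np.where(abs(t)<50,13,13-4*(abs(t)-50)/60)
a=np.linspace(0,2*np.pi,16,endpoint=False)
PIN=np.stack([np.outer(r,np.cos(a)),np.repeat(t[:,None],16,1),np.outer(r,np.sin(a))],-1).reshape(-1,3)
PIN=np.vstack([PIN,*[[0,110,0]],[[0,-110,0]]])
def grip(g,h=8):  # pin frame: grasp at y=g ; tcp h below axis
    P=[]
    for y in np.linspace(-43,43,9):
        for x in np.linspace(-43,43,9):
            for z in (73-h,100,150): P.append((x,g+y,z))
    for y in (-11,11):
        for x in (-40,-27,27,40):
            for z in np.linspace(-h,73-h,8): P.append((x,g+y,z))
    return np.array(P,float)
def R(th,ps):
    c,s=np.cos(th),np.sin(th);A=np.array([[1,0,0],[0,c,-s],[0,s,c]])
    c,s=np.cos(ps),np.sin(ps);return np.array([[c,-s,0],[s,c,0],[0,0,1]])@A
BX=[((-500,-500,-50),(500,500,6)),((-76,-158.5,58),(76,-77.5,63)),((-76,77.5,58),(76,158.5,63)),
 ((-76,152.5,0),(76,158.5,63)),((-76,-158.5,0),(76,-152.5,63)),((70,-158,0),(76,158,58)),((-76,-158,0),(-70,158,58))]
def sd(P,lo,hi):
    c=(np.array(lo)+hi)/2;h=(np.array(hi)-lo)/2;q=abs(P-c)-h
    return np.linalg.norm(np.maximum(q,0),axis=1)+np.minimum(q.max(1),0)
def clr(p,th,ps,pts,each=False):
    P=pts@R(th,ps).T+p
    d=np.array([sd(P,*b).min() for b in BX]);return d if each else d.min()
E
python3 - <<'E'
from plan import *
np.set_printoptions(precision=1,suppress=True)
ps=np.radians(18)*1  # sign irrelevant to clearances
G=grip(30)
for th in range(0,61,5):
    best=None;T=np.radians(th)
    for y in range(-60,31,3):
        for z in range(20,140,3):
            p=np.array([0,y,z]); c=clr(p,T,ps,PIN)
            if th>0 and c<2:continue
            cg=clr(p,T,ps,G); v=min(c,8)+.5*min(cg,8)
            # prefer low insertion (still inside): penalise height
            v-=.02*z
            if best is None or v>best[0]: best=(v,y,z,c,cg)
    print(th,best)
E
```

```text
0 (11.42, -36, 29, np.float64(9.10263025815857), np.float64(15.0))
5 (11.3, -36, 35, np.float64(9.426943415154653), np.float64(19.120793754783335))
10 (np.float64(10.45488945441826), -39, 44, np.float64(7.33488945441826), np.float64(19.05124183787119))
15 (np.float64(10.505489550844999), -12, 56, np.float64(7.625489550844999), np.float64(19.10039174372586))
20 (10.76, -9, 62, np.float64(9.231237197318006), np.float64(21.891880611407135))
25 (10.58, -6, 71, np.float64(8.726843733139324), np.float64(29.065547328890176))
30 (10.46, -6, 77, np.float64(8.205771365940059), np.float64(33.50516317144323))
35 (10.28, -6, 86, np.float64(8.815405899920767), np.float64(41.330726543519326))
40 (10.16, -9, 92, np.float64(8.398962946409881), np.float64(47.70832039810829))
45 (9.98, -9, 101, np.float64(9.156081623630286), np.float64(57.074018420084236))
50 (np.float64(9.870022769733565), -15, 104, np.float64(7.950022769733565), np.float64(61.332796808266515))
55 (9.8, -18, 110, np.float64(8.73108720105148), np.float64(68.34900485572555))
60 (9.68, -24, 116, np.float64(8.056133612149697), np.float64(74.24166975080232))
```

Run:
```python
from plan import *
G=grip(30)
W=[(10,19,0,6.2),(10,30,0,6.2),(-3,30,0,18),(-36,30,0,18),(-38,36,5,18),(-38,46,12,18),(-33,56,18,18),(-27,68,25,18),(-20,82,32,18),(-10,95,34,18),(5,112,34,18),(30,130,34,18),(30,230,34,18)]
for A,B in zip(W,W[1:]):
    m=[];g=[]
    for f in np.linspace(0,1,11):
        y,z,th,ps=np.array(A)*(1-f)+np.array(B)*f
        p=np.array([0,y,z]);m.append(clr(p,np.radians(th),np.radians(ps),PIN));g.append(clr(p,np.radians(th),np.radians(ps),G))
    print(A,B,round(min(m),1),round(min(g),1), [round(x) for x in m])
```

```text
(10, 19, 0, 6.2) (10, 30, 0, 6.2) 0.0 5.0 [0, 1, 2, 3, 4, 6, 7, 8, 9, 10, 11]
(10, 30, 0, 6.2) (-3, 30, 0, 18) 11.0 16.0 [11, 11, 11, 11, 11, 11, 11, 11, 11, 11, 11]
(-3, 30, 0, 18) (-36, 30, 0, 18) 9.1 16.0 [11, 11, 11, 11, 11, 11, 11, 11, 11, 11, 9]
(-36, 30, 0, 18) (-38, 36, 5, 18) 7.4 16.0 [9, 9, 9, 9, 8, 8, 8, 8, 8, 8, 7]
(-38, 36, 5, 18) (-38, 46, 12, 18) 7.4 19.0 [7, 8, 8, 8, 8, 8, 8, 8, 8, 8, 8]
(-38, 46, 12, 18) (-33, 56, 18, 18) 3.5 19.1 [8, 7, 7, 6, 6, 5, 5, 5, 5, 4, 4]
(-33, 56, 18, 18) (-27, 68, 25, 18) 0.9 19.4 [4, 3, 3, 2, 2, 2, 2, 1, 1, 1, 1]
(-27, 68, 25, 18) (-20, 82, 32, 18) 0.0 27.8 [1, 1, 0, 0, 0, 1, 0, 0, 0, 1, 0]
(-20, 82, 32, 18) (-10, 95, 34, 18) -1.4 37.5 [0, 0, 0, 0, 0, 0, 0, -1, -1, 0, -1]
(-10, 95, 34, 18) (5, 112, 34, 18) -2.4 48.4 [-1, -1, -2, -2, -2, -2, -2, -2, -2, -2, -2]
(5, 112, 34, 18) (30, 130, 34, 18) -2.4 63.4 [-2, -2, -2, -2, 0, 3, 6, 9, 12, 15, 18]
(30, 130, 34, 18) (30, 230, 34, 18) 18.4 72.8 [18, 24, 30, 37, 46, 54, 63, 73, 82, 92, 101]
```

Run:
```python
from plan import *
G=grip(30)
W=[(-36,30,0,18),(-38,36,5,18),(-38,46,12,18),(-28,52,15,18),(-9,62,20,18),(-6,74,27,18),(-6,86,35,18),(15,103,35,18),(35,120,35,18),(35,240,35,18),(35,240,0,18)]
for A,B in zip(W,W[1:]):
    m=[];g=[]
    for f in np.linspace(0,1,11):
        y,z,th,ps=np.array(A)*(1-f)+np.array(B)*f
        p=np.array([0,y,z]);m.append(clr(p,np.radians(th),np.radians(ps),PIN));g.append(clr(p,np.radians(th),np.radians(ps),G))
    print(A,B,round(min(m),1),round(min(g),1), [round(x) for x in m])
```

```text
(-36, 30, 0, 18) (-38, 36, 5, 18) 7.4 16.0 [9, 9, 9, 9, 8, 8, 8, 8, 8, 8, 7]
(-38, 36, 5, 18) (-38, 46, 12, 18) 7.4 19.0 [7, 8, 8, 8, 8, 8, 8, 8, 8, 8, 8]
(-38, 46, 12, 18) (-28, 52, 15, 18) 6.4 19.1 [8, 7, 7, 7, 7, 7, 7, 6, 7, 7, 6]
(-28, 52, 15, 18) (-9, 62, 20, 18) 6.3 19.1 [6, 6, 7, 7, 7, 7, 7, 8, 8, 9, 9]
(-9, 62, 20, 18) (-6, 74, 27, 18) 8.5 21.9 [9, 9, 9, 9, 9, 9, 8, 9, 9, 9, 9]
(-6, 74, 27, 18) (-6, 86, 35, 18) 8.4 31.0 [9, 8, 8, 8, 8, 8, 8, 9, 9, 9, 9]
(-6, 86, 35, 18) (15, 103, 35, 18) 8.8 41.3 [9, 9, 9, 9, 9, 9, 9, 9, 9, 9, 9]
(15, 103, 35, 18) (35, 120, 35, 18) 9.4 54.1 [9, 9, 9, 9, 10, 12, 13, 15, 17, 19, 21]
(35, 120, 35, 18) (35, 240, 35, 18) 21.2 62.3 [21, 24, 30, 38, 46, 56, 66, 77, 88, 100, 111]
(35, 240, 35, 18) (35, 240, 0, 18) 111.2 169.0 [111, 115, 120, 125, 130, 136, 142, 149, 155, 162, 164]
```

>>> play_rows:
  series:
    - {"hand":0,"delta_pos":[0.034,0.001,0],"rotation":[0,0,0]}
    - {"hand":0,"delta_pos":[0,0,0.03],"rotation":[0,0,0]}
    - {"hand":0,"delta_pos":[0,0,0.04],"rotation":[0,0,0]}
    - {"hand":0,"delta_pos":[0,0,0.04],"rotation":[0,0,0]}
    - {"hand":0,"delta_pos":[0,0,0.03],"rotation":[0,0,0]}
    - {"hand":0,"delta_pos":[0,0,0.01],"rotation":[0,0,0]}
    - {"hand":0,"delta_pos":[0,0,0],"rotation":[0,0,0]}

```text
clock: 3.35
ee_pos: [524.6, 123.2, 80.5]
tool_rot: [[0.228, 0.974, -0.002], [0.974, -0.228, -0.001], [-0.001, -0.002, -1.0]]
contact_force: [-0.4, -0.9, 0.6]
finger_gap: 85.4
```

Run:
```python
from h import *
import pickle
s=arm.get_state();pickle.dump(s,open('s2.pkl','wb'))
im=arm.camera('wrist')[:,:,::-1].copy();cv2.imwrite('pics/wrist2.png',im)
cv2.imwrite('pics/top2.png',arm.camera('top')[:,:,::-1])
print(proj('wrist',[s['ee_pos'],s['ee_pos']*[1,1,0]+[0,0,19]],s),s['joints'])
```

```text
[[318.61970689 266.79980716]
 [318.74171972 220.40761462]] [-0.66865117  0.50584198  0.46800659  1.97512732 -0.33068777  0.73744252
 -0.23260979]
```

View pics/wrist2.png

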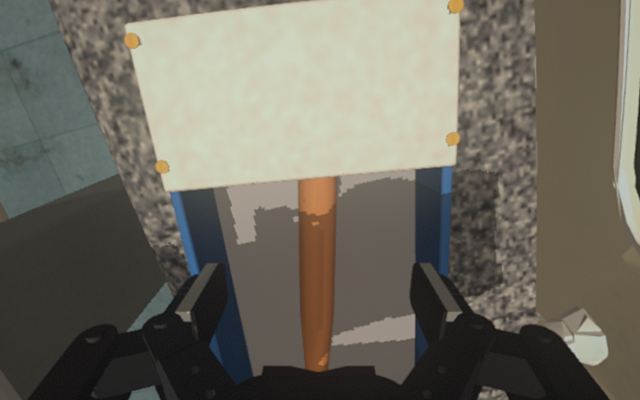

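The pin is centred at column 318 between the fingers, matching the projected TCP at 318.7. I'll refine the pin's axial centre from its taper.

Run:
```python
from h import *
import pickle
s=pickle.load(open('s2.pkl','rb'))
im=cv2.imread('pics/wrist2.png');h=cv2.cvtColor(im,cv2.COLOR_BGR2HSV)
m=cv2.inRange(h,(3,110,40),(18,255,255));k,l,st,cc=cv2.connectedComponentsWithStats(m)
i=1+np.argmax(st[1:,4]);m=l==i;u=s['tool_rot'][:,0];v=s['tool_rot'][:,1]
for r in range(180,370,6):
    c=np.flatnonzero(m[r]);p=plane('wrist',[(c[0]-.5,r),(c[-1]+.5,r)],19,s)
    print(r,np.round((p.mean(0)-s['ee_pos'])@u,1),round(abs((p[1]-p[0])@v),1),np.round((p.mean(0)-s['ee_pos'])@v,1))
```

```text
180 28.4 23.4 -0.7
186 24.3 24.2 -1.0
192 20.2 24.3 -1.0
198 16.1 24.5 -1.1
204 11.9 24.6 -1.1
210 7.6 24.8 -1.1
216 3.3 24.3 -0.7
222 -1.1 25.1 -1.1
228 -5.5 24.6 -1.4
234 -10.0 24.8 -1.4
240 -14.5 24.2 -1.1
246 -19.2 24.4 -1.1
252 -23.8 24.6 -1.1
258 -28.6 24.7 -1.1
264 -33.4 24.9 -1.1
270 -38.2 24.4 -1.4
276 -43.2 24.6 -1.4
282 -48.2 24.7 -1.5
288 -53.3 24.9 -1.5
294 -58.5 25.1 -1.5
300 -63.7 25.3 -1.5
306 -69.1 24.0 -1.5
312 -74.5 24.2 -1.5
318 -80.0 24.3 -1.5
324 -85.6 23.0 -1.5
330 -91.3 23.2 -1.5
336 -97.0 21.8 -1.5
342 -102.9 21.2 -1.9
348 -108.9 20.6 -1.5
354 -115.0 20.0 -1.9
360 -121.2 19.3 -1.5
366 -127.5 17.9 -1.5
```

>>> play_rows:
  series:
    - {"hand":0,"delta_pos":[0.005,-0.001,0.02],"rotation":[0,0,0]}
    - {"hand":0,"delta_pos":[0,0,0.02],"rotation":[0,0,0]}
    - {"hand":0,"delta_pos":[0,0,0.018],"rotation":[0,0,0]}
    - {"hand":0,"delta_pos":[0,0,0.01],"rotation":[0,0,0]}
    - {"hand":0,"delta_pos":[0,0,0],"rotation":[0,0,0]}
    - {"hand":0.3,"delta_pos":[0,0,0],"rotation":[0,0,0]}
    - {"hand":0.5,"delta_pos":[0,0,0],"rotation":[0,0,0]}
    - {"hand":0.6,"delta_pos":[0,0,0],"rotation":[0,0,0]}
  squeeze: 60

```text
clock: 4.25
ee_pos: [526.0, 128.8, 14.2]
tool_rot: [[0.229, 0.973, 0.001], [0.973, -0.229, 0.001], [0.001, 0.001, -1.0]]
contact_force: [-0.0, 0.0, 0.3]
finger_gap: 43.9
```

>>> play_rows:
  series:
    - {"hand":1,"delta_pos":[0,0,0],"rotation":[0,0,0]}
    - {"hand":1,"delta_pos":[0,0,0],"rotation":[0,0,0]}
    - {"hand":1,"delta_pos":[0,0,0],"rotation":[0,0,0]}
    - {"hand":1,"delta_pos":[0,0,0],"rotation":[0,0,0]}
    - {"hand":1,"delta_pos":[0,0,0],"rotation":[0,0,0]}

```text
clock: 4.75
ee_pos: [525.8, 128.8, 14.0]
tool_rot: [[0.229, 0.973, 0.001], [0.973, -0.229, 0.001], [0.001, 0.001, -1.0]]
contact_force: [-2.5, -0.1, 7.5]
finger_gap: 23.8
```

Run:
```python
from h import *
im=arm.camera('wrist')[:,:,::-1].copy();cv2.imwrite('pics/wrist3.png',im)
im=arm.camera('scene')[:,:,::-1].copy();cv2.imwrite('pics/scene3.png',cv2.resize(im[120:290,230:380],None,fx=3.5,fy=3.5))
```

```text
(no output)
```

View pics/wrist3.png

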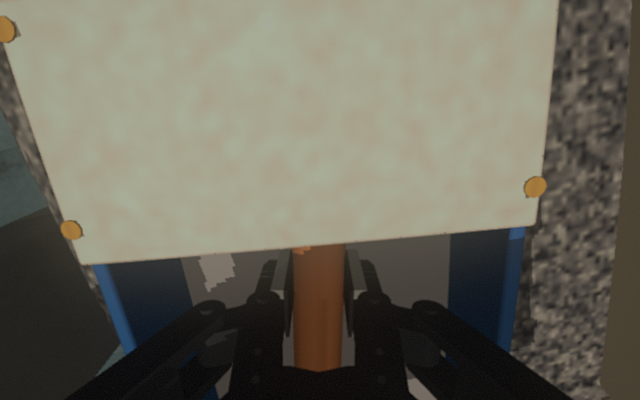

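View pics/scene3.png

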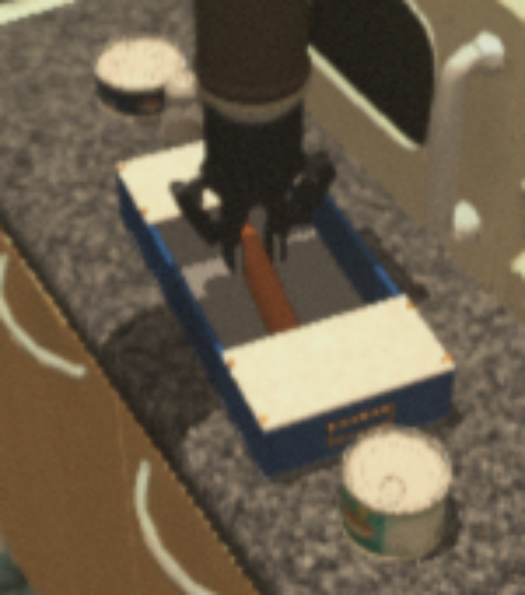

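Gripped, but the gap of 23.8 mm is less than 26 and there is some upward force, so the tips are above the pin's equator. I'll reopen slightly, go 5 mm lower and regrip.

>>> play_rows:
  series:
    - {"hand":0.5,"delta_pos":[0,0,0],"rotation":[0,0,0]}
    - {"hand":0.5,"delta_pos":[0,0,0],"rotation":[0,0,0]}
    - {"hand":0.5,"delta_pos":[0,0,0.0025],"rotation":[0,0,0]}
    - {"hand":0.5,"delta_pos":[0,0,0.0025],"rotation":[0,0,0]}
    - {"hand":0.5,"delta_pos":[0,0,0],"rotation":[0,0,0]}
    - {"hand":1,"delta_pos":[0,0,0],"rotation":[0,0,0]}
    - {"hand":1,"delta_pos":[0,0,0],"rotation":[0,0,0]}
    - {"hand":1,"delta_pos":[0,0,0],"rotation":[0,0,0]}
    - {"hand":1,"delta_pos":[0,0,0],"rotation":[0,0,0]}
    - {"hand":1,"delta_pos":[0,0,0],"rotation":[0,0,0]}

```text
clock: 5.85
ee_pos: [525.5, 128.5, 8.4]
tool_rot: [[0.229, 0.973, 0.0], [0.973, -0.229, 0.0], [0.0, 0.0, -1.0]]
contact_force: [-0.8, -0.3, 4.0]
finger_gap: 23.8
```

>>> play_rows:
  series:
    - {"hand":1,"delta_pos":[0,0,-0.004],"rotation":[0,0,0]}
    - {"hand":1,"delta_pos":[0,0,-0.004],"rotation":[0,0,0]}
    - {"hand":1,"delta_pos":[0,0,-0.003],"rotation":[0,0,0]}
    - {"hand":1,"delta_pos":[0,0,0],"rotation":[0,0,0]}

```text
clock: 6.25
ee_pos: [525.8, 128.8, 19.8]
tool_rot: [[0.229, 0.973, 0.001], [0.973, -0.229, 0.0], [0.0, 0.001, -1.0]]
contact_force: [-0.5, 0.5, -0.5]
finger_gap: 24.1
```

Run:
```python
from h import *
im=arm.camera('scene')[:,:,::-1].copy();cv2.imwrite('pics/scene4.png',cv2.resize(im[120:290,230:380],None,fx=3.5,fy=3.5))
im=arm.camera('wrist')[:,:,::-1].copy();cv2.imwrite('pics/wrist4.png',im)
```

```text
(no output)
```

View pics/scene4.png

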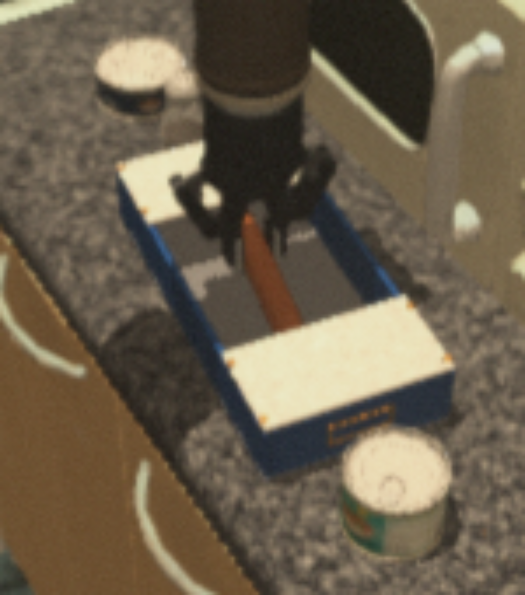

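View pics/wrist4.png

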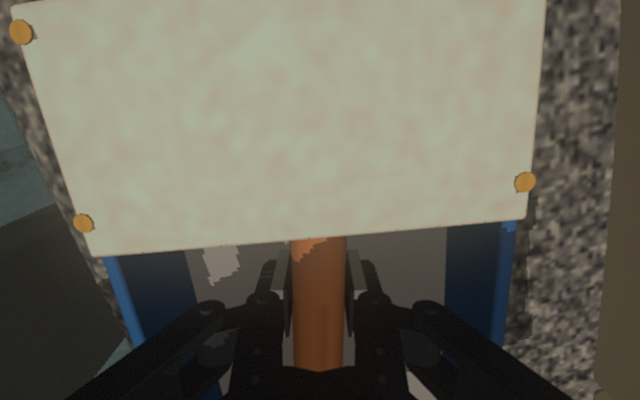

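```bash
cat > rows.py <<'E'
from h import *
from plan import R
from scipy.spatial.transform import Rotation as Ro
BC=np.array([518.5,83.5,0]);BA=np.radians(82.65-90)
RB=np.array([[np.cos(BA),-np.sin(BA),0],[np.sin(BA),np.cos(BA),0],[0,0,1]])
g,h=29.,10.6
S=np.array([[0,1,0],[1,0,0],[0,0,-1.]])  # pin frame -> tool axes columns
def tcp(y,z,th,ps,x=0):
    Rp=RB@R(np.radians(th),-np.radians(ps))
    return BC+RB@np.array([x,y,z])+Rp@np.array([0,g,-h]),Rp@S
def pin(s):
    T=s['tool_rot'];Rp=T@S; c=RB.T@(s['ee_pos']-Rp@np.array([0,g,-h])-BC); u=RB.T@Rp[:,1]
    return c,np.degrees(np.arcsin(u[2])),np.degrees(np.arctan2(u[0],u[1]))
def rows(W,s=None):
    s=s or arm.get_state();p,T=np.array(s['ee_pos']),np.array(s['tool_rot'])
    print('pin now',*[np.round(a,1) for a in pin(s)])
    c,th0,ps0=pin(s);prev=np.array([c[1],c[2],th0,ps0,c[0]])
    for *w,n in W:
        w=np.array(list(w)+[0]*(5-len(w)),float)
        for f in np.arange(1,n+1)/n:
            q,Tn=tcp(*(prev+(w-prev)*f))
            d=T.T@(q-p);rv=np.degrees(Ro.from_matrix(T.T@Tn).as_rotvec())
            d=np.round(d/1000,4);rv=np.round(rv,1);print(d.tolist(),rv.tolist())
            p=p+T@d*1000;T=T@Ro.from_rotvec(np.radians(rv)).as_matrix()
        prev=w
E
python3 - <<'E'
from rows import *
rows([(0,30,0,18,3),(-28,30,0,18,4)])
E
```

```text
pin now [-1.8 16.9 30. ] 0.0 5.9
[-0.0056, 0.0032, 0.0] [0.0, -0.0, 4.0]
[-0.0055, 0.0036, 0.0] [0.0, -0.0, 4.1]
[-0.0054, 0.004, 0.0] [0.0, -0.0, 4.0]
[-0.0067, 0.0022, 0.0] [0.0, -0.0, 0.0]
[-0.0066, 0.0021, 0.0] [0.0, -0.0, 0.0]
[-0.0067, 0.0022, 0.0] [0.0, -0.0, 0.0]
[-0.0067, 0.0022, 0.0] [0.0, -0.0, 0.0]
```

>>> play_rows:
  series:
    - {"hand":1,"delta_pos":[-0.0056,0.0034,0],"rotation":[0,0,4]}
    - {"hand":1,"delta_pos":[-0.0055,0.0036,0],"rotation":[0,0,4]}
    - {"hand":1,"delta_pos":[-0.0054,0.004,0],"rotation":[0,0,4]}
    - {"hand":1,"delta_pos":[-0.0067,0.0022,0],"rotation":[0,0,0]}
    - {"hand":1,"delta_pos":[-0.0067,0.0022,0],"rotation":[0,0,0]}
    - {"hand":1,"delta_pos":[-0.0067,0.0022,0],"rotation":[0,0,0]}
    - {"hand":1,"delta_pos":[-0.0067,0.0022,0],"rotation":[0,0,0]}
    - {"hand":1,"delta_pos":[0,0,0],"rotation":[0,0,0]}

```text
clock: 7.15
ee_pos: [527.4, 80.1, 19.4]
tool_rot: [[0.428, 0.904, -0.0], [0.904, -0.428, -0.0], [-0.0, 0.0, -1.0]]
contact_force: [-0.1, 0.6, -1.7]
finger_gap: 23.6
```

Run:
```python
from rows import *
import pickle
s=arm.get_state();pickle.dump(s,open('s5.pkl','wb'));print([np.round(a,1) for a in pin(s)],s['joints'])
im=arm.camera('wrist')[:,:,::-1].copy();cv2.imwrite('pics/wrist5.png',im)
im=arm.camera('scene')[:,:,::-1].copy();cv2.imwrite('pics/scene5r.png',im);cv2.imwrite('pics/scene5.png',cv2.resize(im[120:290,230:380],None,fx=3.5,fy=3.5))
c,th,ps=pin(s);Rp=s['tool_rot']@S;C=s['ee_pos']-Rp@np.array([0,g,-h])
for n in['wrist','scene']: print(n,proj(n,[C+Rp[:,1]*110,C+Rp[:,1]*50,C],s))
```

```text
[array([  0.3, -29.8,  30. ]), np.float64(-0.0), np.float64(18.0)] [-0.57674937  0.60091788  0.45568496  2.02966464 -0.44967179  0.60849223
 -0.25722401]
wrist [[319.09119315  96.25607033]
 [318.88550999 237.32270761]
 [318.74661722 328.68823927]]
scene [[308.3012128  182.80530182]
 [310.49557883 196.79068138]
 [312.45207548 209.2586652 ]]
```

View pics/wrist5.png

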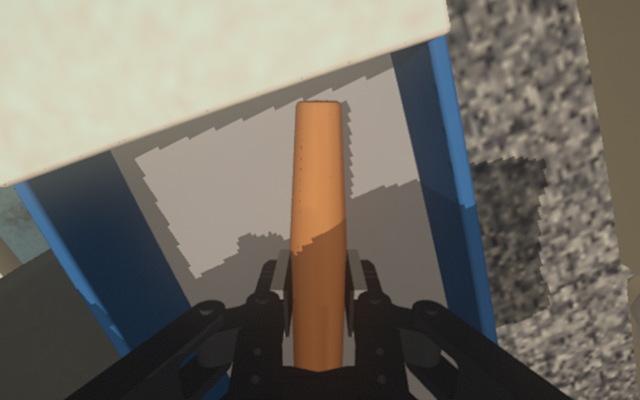

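View pics/scene5.png

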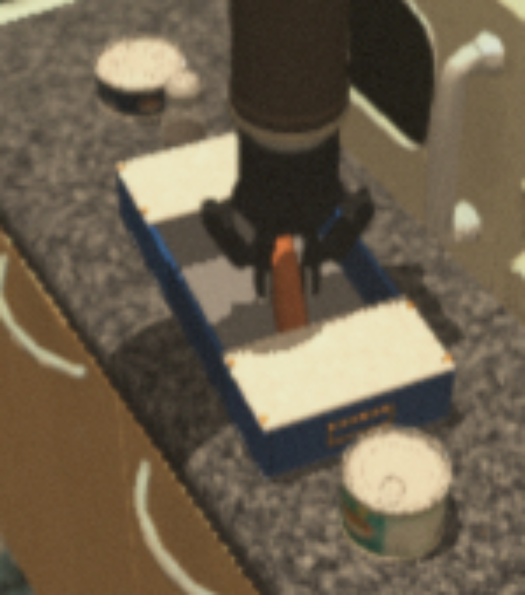

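The wrist view shows end 2 out from under the +y cover, with its end face at about (319,101) and the prediction at row 96. The grasp offset is therefore about 31 mm. I'll continue the tilt.

```bash
sed -i 's/g,h=29.,10.6/g,h=31.,10.6/' rows.py
python3 - <<'E'
from rows import *
rows([(-37,30,0,18,1),(-38,36,5,18,2),(-38,46,12,18,3),(-28,52,15,18,2)])
E
```

```text
pin now [ -0.2 -30.3  30. ] 0.0 17.9
[-0.0063, 0.0023, -0.0] [-0.0, -0.0, 0.1]
[-0.0, 0.0002, -0.0044] [-0.0, 2.5, -0.0]
[0.0001, 0.0001, -0.0044] [-0.0, 2.5, -0.0]
[0.0007, 0.0, -0.0046] [-0.0, 2.3, -0.0]
[0.0008, 0.0, -0.0045] [-0.0, 2.3, -0.0]
[0.001, 0.0, -0.0046] [-0.0, 2.4, -0.0]
[0.0055, -0.0015, -0.0028] [-0.0, 1.5, -0.0]
[0.0056, -0.0016, -0.0026] [-0.0, 1.5, -0.0]
```

>>> play_rows:
  series:
    - {"hand":1,"delta_pos":[-0.006,0.0022,0],"rotation":[0,0,0]}
    - {"hand":1,"delta_pos":[0,0,-0.0044],"rotation":[0,2.5,0]}
    - {"hand":1,"delta_pos":[0,0,-0.0044],"rotation":[0,2.5,0]}
    - {"hand":1,"delta_pos":[0.0007,0,-0.0046],"rotation":[0,2.3,0]}
    - {"hand":1,"delta_pos":[0.0008,0,-0.0045],"rotation":[0,2.3,0]}
    - {"hand":1,"delta_pos":[0.001,0,-0.0046],"rotation":[0,2.4,0]}
    - {"hand":1,"delta_pos":[0,0,0],"rotation":[0,0,0]}

```text
clock: 7.95
ee_pos: [527.2, 73.9, 42.5]
tool_rot: [[0.419, 0.903, 0.09], [0.884, -0.429, 0.188], [0.209, 0.001, -0.978]]
contact_force: [-0.1, -0.1, -1.0]
finger_gap: 23.9
```

Run:
```python
from rows import *
s=arm.get_state();print(s['contact_force'],s['torque'],s['joints'])
im=arm.camera('wrist')[:,:,::-1].copy();cv2.imwrite('pics/wrist6.png',im)
im=arm.camera('scene')[:,:,::-1].copy();cv2.imwrite('pics/scene6.png',cv2.resize(im[120:290,230:380],None,fx=3.5,fy=3.5))
c,th,ps=pin(s);Rp=s['tool_rot']@S;C=s['ee_pos']-Rp@np.array([0,g,-h])
for n in['wrist','scene']: print(n,proj(n,[C+Rp[:,1]*110,C+Rp[:,1]*50,C],s))
rows([(-28,52,15,18,2),(-9,62,20,18,3),(-6,74,27,18,3),(-6,86,35,18,3)],s)
```

```text
[-0.1335414  -0.06611389 -0.98756136] [-0.22806103  0.09538464 -0.05208057] [-0.30777823  0.50295555  0.25288553  2.10386674 -0.63255137  0.52541241
  0.01346433]
wrist [[319.13149583 101.2865376 ]
 [318.93661878 241.21326934]
 [318.80439527 331.83209642]]
scene [[309.68353801 175.06595107]
 [311.86966101 192.22479001]
 [313.79237303 207.31521319]]
pin now [ -0.2 -39.3  46.4] 12.0 18.0
[0.0061, -0.0017, -0.0024] [0.0, 1.5, -0.0]
[0.0062, -0.0016, -0.0023] [0.0, 1.5, -0.0]
[0.007, -0.002, -0.0026] [0.0, 1.6, -0.0]
[0.007, -0.0019, -0.0023] [0.0, 1.7, -0.0]
[0.0071, -0.002, -0.0022] [0.0, 1.7, -0.0]
[0.0026, -0.0003, -0.0047] [0.0, 2.3, -0.0]
[0.0028, -0.0003, -0.0046] [0.1, 2.3, -0.0]
[0.003, -0.0003, -0.0045] [-0.0, 2.4, -0.0]
[0.0023, -0.0, -0.0051] [-0.0, 2.6, -0.0]
[0.0024, -0.0, -0.0049] [-0.0, 2.7, -0.0]
[0.0026, -0.0, -0.0048] [-0.0, 2.7, -0.0]
```

View pics/wrist6.png

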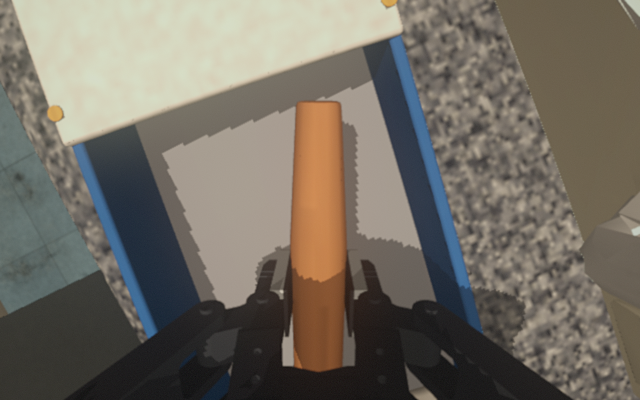

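View pics/scene6.png

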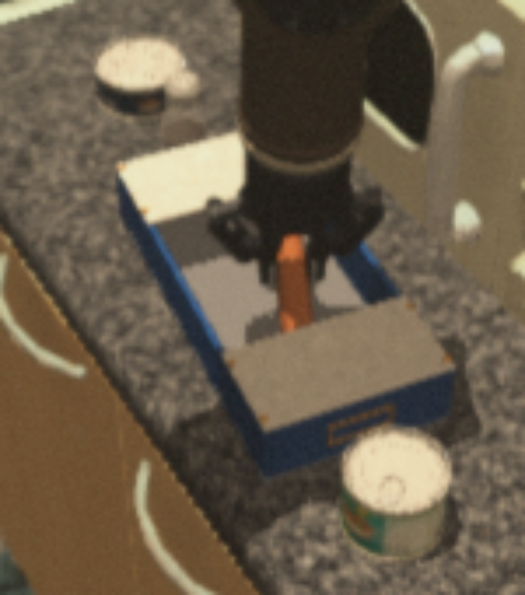

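The end face is now at row 101, matching the prediction, and the force is only the pin's weight (about 1 N). I'll continue.

>>> play_rows:
  series:
    - {"hand":1,"delta_pos":[0.0061,-0.0016,-0.0024],"rotation":[0,1.5,0]}
    - {"hand":1,"delta_pos":[0.0062,-0.0016,-0.0023],"rotation":[0,1.5,0]}
    - {"hand":1,"delta_pos":[0.007,-0.002,-0.0025],"rotation":[0,1.7,0]}
    - {"hand":1,"delta_pos":[0.007,-0.002,-0.0023],"rotation":[0,1.7,0]}
    - {"hand":1,"delta_pos":[0.007,-0.002,-0.0022],"rotation":[0,1.7,0]}
    - {"hand":1,"delta_pos":[0,0,0],"rotation":[0,0,0]}

```text
clock: 8.65
ee_pos: [531.2, 106.3, 62.4]
tool_rot: [[0.4, 0.904, 0.147], [0.849, -0.427, 0.312], [0.345, -0.0, -0.939]]
contact_force: [-0.1, 0.2, -0.9]
finger_gap: 24.0
```

Run:
```python
from rows import *
s=arm.get_state();print(s['contact_force'],s['torque'],s['joints'],s['finger_gap'])
im=arm.camera('scene')[:,:,::-1].copy();cv2.imwrite('pics/scene7.png',cv2.resize(im[120:290,230:380],None,fx=3.5,fy=3.5))
rows([(-6,74,27,18,3),(-6,86,35,18,3),(15,103,35,18,2),(35,120,35,18,2)],s)
```

```text
[-0.11935404  0.1852639  -0.86526242] [-0.44771754  0.17618067  0.03582554] [-0.17117821  0.46648154  0.09944861  2.13038835 -0.79657387  0.49679622
  0.17271919] 24.033139169262476
pin now [-0.3 -6.9 61.7] 20.2 17.9
[0.0021, 0.0, -0.005] [-0.0, 2.3, 0.0]
[0.0023, 0.0001, -0.0049] [-0.0, 2.2, 0.1]
[0.0024, -0.0, -0.0048] [-0.0, 2.3, -0.0]
[0.0023, -0.0, -0.005] [-0.0, 2.7, -0.0]
[0.0024, -0.0, -0.005] [-0.0, 2.6, -0.0]
[0.0026, -0.0, -0.0048] [-0.0, 2.7, -0.0]
[0.0131, -0.0033, -0.0012] [-0.0, 0.0, -0.0]
[0.013, -0.0032, -0.0013] [-0.0, 0.0, -0.0]
[0.0127, -0.0031, -0.0015] [-0.0, 0.0, -0.0]
[0.0126, -0.0031, -0.0015] [-0.0, 0.0, -0.0]
```

View pics/scene7.png

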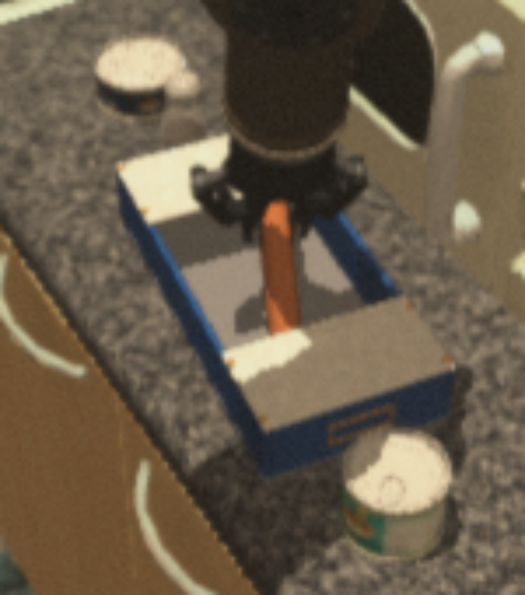

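No contact and a steady grip; the pin's lower end is still under the near cover. I'll keep tilting, then draw along the axis.

>>> play_rows:
  series:
    - {"hand":1,"delta_pos":[0.0022,0,-0.005],"rotation":[0,2.3,0]}
    - {"hand":1,"delta_pos":[0.0023,0,-0.005],"rotation":[0,2.3,0]}
    - {"hand":1,"delta_pos":[0.0024,0,-0.0048],"rotation":[0,2.3,0]}
    - {"hand":1,"delta_pos":[0.0023,0,-0.005],"rotation":[0,2.6,0]}
    - {"hand":1,"delta_pos":[0.0024,0,-0.005],"rotation":[0,2.6,0]}
    - {"hand":1,"delta_pos":[0.0026,0,-0.0048],"rotation":[0,2.7,0]}
    - {"hand":1,"delta_pos":[0,0,0],"rotation":[0,0,0]}

```text
clock: 9.4
ee_pos: [531.1, 104.2, 94.4]
tool_rot: [[0.352, 0.903, 0.245], [0.741, -0.429, 0.517], [0.572, -0.001, -0.82]]
contact_force: [0.1, -0.8, -1.4]
finger_gap: 23.9
```

Run:
```python
from rows import *
s=arm.get_state();print(s['contact_force'],s['torque'],s['joints'],s['finger_gap'])
im=arm.camera('scene')[:,:,::-1].copy();cv2.imwrite('pics/scene8.png',cv2.resize(im[100:290,210:400],None,fx=3,fy=3))
im=arm.camera('wrist')[:,:,::-1].copy();cv2.imwrite('pics/wrist8.png',im)
Rp=s['tool_rot']@S;C=s['ee_pos']-Rp@np.array([0,g,-h])
print(proj('wrist',[C+Rp[:,1]*110],s), (proj('scene',[C+Rp[:,1]*110,C,C-Rp[:,1]*110],s)-[210,100])*3)
rows([(15,103,35,18,2),(35,120,35,18,2),(35,250,35,18,6)],s)
```

```text
[ 0.05353339 -0.77024511 -1.42425232] [-0.67205854  0.30398748 -0.0463658 ] [ 0.19213793  0.46356262 -0.15514238  2.18589121 -1.13947124  0.54530653
  0.63220022] 23.940565624069023
[[319.19454134 100.60436515]] [[287.95792935 150.86230933]
 [297.75126783 268.17845847]
 [307.94839571 390.24066402]]
pin now [ 0.1 -7.8 85.4] 34.9 18.1
[0.0139, -0.0036, -0.0011] [-0.0, 0.1, -0.0]
[0.014, -0.0036, -0.001] [-0.0, 0.0, -0.1]
[0.0127, -0.0031, -0.0015] [-0.0, 0.0, 0.0]
[0.0126, -0.0031, -0.0015] [-0.0, 0.0, 0.0]
[0.0124, 0.0, -0.0178] [-0.0, 0.0, 0.0]
[0.0125, 0.0, -0.0178] [-0.0, 0.0, 0.0]
[0.0124, 0.0, -0.0177] [-0.0, 0.0, 0.0]
[0.0124, 0.0, -0.0178] [-0.0, 0.0, 0.0]
[0.0124, 0.0, -0.0177] [-0.0, 0.0, 0.0]
[0.0124, 0.0, -0.0178] [-0.0, 0.0, 0.0]
```

View pics/scene8.png

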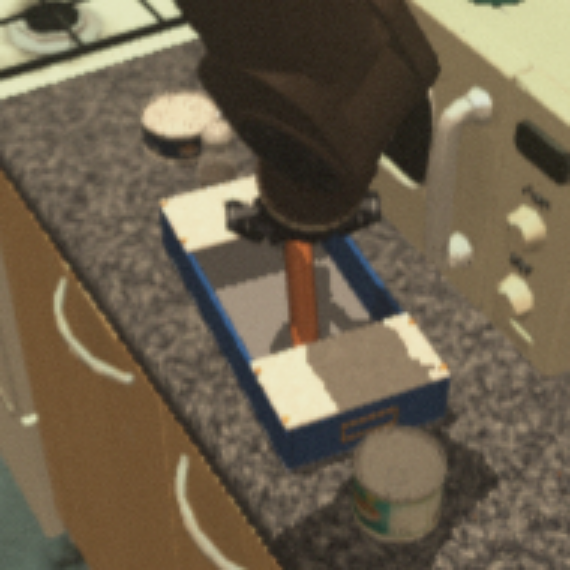

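View pics/wrist8.png

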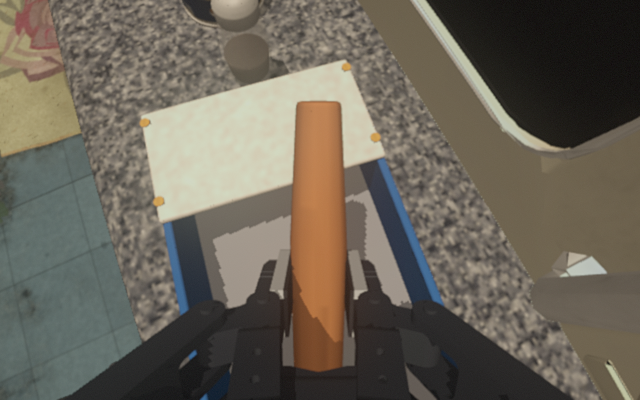

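End 2 is well above the cover. Joint 5 is at -1.14 (limit -1.32), so I'll draw out now with no more tilt and check it.

>>> play_rows:
  series:
    - {"hand":1,"delta_pos":[0.0139,-0.0036,-0.001],"rotation":[0,0,0]}
    - {"hand":1,"delta_pos":[0.0139,-0.0036,-0.001],"rotation":[0,0,0]}
    - {"hand":1,"delta_pos":[0.0127,-0.0031,-0.0015],"rotation":[0,0,0]}
    - {"hand":1,"delta_pos":[0.0127,-0.0031,-0.0015],"rotation":[0,0,0]}
    - {"hand":1,"delta_pos":[0,0,0],"rotation":[0,0,0]}

```text
clock: 10.0
ee_pos: [536.7, 150.9, 130.6]
tool_rot: [[0.346, 0.906, 0.243], [0.743, -0.423, 0.518], [0.573, 0.002, -0.82]]
contact_force: [0.1, -0.2, -1.6]
finger_gap: 24.1
```

Run:
```python
from rows import *
from plan import *
s=arm.get_state();print(s['clock'],s['contact_force'],s['joints'],s['finger_gap'])
c,th,ps=pin(s);print(clr(c,np.radians(th),-np.radians(ps),PIN,True))
for f in np.linspace(0,1,7):
    q=np.array([0,c[1]*(1-f)+20*f,c[2]*(1-f)+250*f]);print(round(clr(q,np.radians(th*(1-f)),-np.radians(ps),PIN),1),end=' ')
rows([(30,160,30,18,2),(20,290,5,18,8)],s)
```

```text
10.0 [ 0.0703957  -0.23632761 -1.63088175] [ 0.07818233  0.39492964 -0.13951029  2.161693   -1.08141985  0.54931675
  0.45795178] 24.081233690179456
[ 45.12082174  25.24218039  57.0681889  101.74993598 100.16251394
  76.62822852  34.0721094 ]
25.2 31.0 52.5 81.7 113.2 145.5 174.3 pin now [-1.000e-01  3.920e+01  1.215e+02] 34.9 17.6
[0.007, 0.0016, -0.017] [-0.0, -2.5, 0.2]
[0.0061, 0.0015, -0.0172] [-0.1, -2.4, 0.1]
[0.0065, 0.0004, -0.013] [-0.0, -3.2, 0.0]
[0.0057, 0.0004, -0.0134] [-0.0, -3.1, 0.0]
[0.0048, 0.0004, -0.0136] [-0.0, -3.1, 0.0]
[0.004, 0.0004, -0.014] [0.0, -3.1, 0.0]
[0.0031, 0.0004, -0.0142] [0.0, -3.2, 0.0]
[0.0023, 0.0003, -0.0143] [0.0, -3.1, 0.0]
[0.0013, 0.0004, -0.0145] [0.0, -3.1, 0.0]
[0.0005, 0.0004, -0.0146] [0.0, -3.1, 0.0]
```

>>> play_rows:
  series:
    - {"hand":1,"delta_pos":[0.007,0.0016,-0.017],"rotation":[0,-2.5,0]}
    - {"hand":1,"delta_pos":[0.006,0.0015,-0.017],"rotation":[0,-2.5,0]}
    - {"hand":1,"delta_pos":[0.005,0,-0.012],"rotation":[0,-3,0]}
    - {"hand":1,"delta_pos":[0.005,0,-0.012],"rotation":[0,-3,0]}
    - {"hand":1,"delta_pos":[0.004,0,-0.012],"rotation":[0,-3,0]}
    - {"hand":1,"delta_pos":[0.003,0,-0.012],"rotation":[0,-3,0]}
    - {"hand":1,"delta_pos":[0.002,0,-0.012],"rotation":[0,-3,0]}
    - {"hand":1,"delta_pos":[0.002,0,-0.012],"rotation":[0,-3,0]}
    - {"hand":1,"delta_pos":[0.001,0,-0.012],"rotation":[0,-3,0]}
    - {"hand":1,"delta_pos":[0,0,-0.008],"rotation":[0,-3,0]}
    - {"hand":1,"delta_pos":[0,0,0],"rotation":[0,0,0]}
    - {"hand":1,"delta_pos":[0,0,0],"rotation":[0,0,0]}

```text
clock: 11.2
ee_pos: [531.0, 130.0, 258.9]
tool_rot: [[0.423, 0.905, 0.044], [0.9, -0.426, 0.093], [0.103, -0.0, -0.995]]
contact_force: [0.1, -0.6, -1.2]
finger_gap: 24.2
```

Run:
```python
from rows import *
from plan import *
s=arm.get_state();print(s['clock'],s['contact_force'],s['joints'],s['dq'],s['finger_gap'])
c,th,ps=pin(s);print(c,th,clr(c,np.radians(th),-np.radians(ps),PIN,True))
for n in('scene','top','wrist'): cv2.imwrite(f'pics/{n}9.png',arm.camera(n)[:,:,::-1])
Rp=s['tool_rot']@S;C=s['ee_pos']-Rp@np.array([0,g,-h]);E=[C+Rp[:,1]*110,C-Rp[:,1]*110]
print(np.round(E)); 
for n in('scene','top','wrist'):print(proj(n,E,s))
```

```text
11.2 [ 0.14072588 -0.59559475 -1.21899734] [-0.44208469  0.2457981   0.19466409  1.79283016 -0.14649553  1.04596618
 -0.62471689] [ 0.01704569 -0.00325876  0.0032269   0.02146043 -0.00313741 -0.00500223
  0.00444399] 24.159251303643114
[ -3.34300788  17.36471813 266.21121356] 5.91897560039977 [239.9157791  182.9157791  195.53479766 207.69186991 194.6618037
 207.77869574 190.86449124]
[[564. 200. 278.]
 [471.   2. 255.]]
[[299.99731018 100.82664075]
 [308.92107363 159.80967113]]
[[246.69607934 184.07259332]
 [354.97664657 232.72958226]]
[[319.10777784 101.45054134]
 [318.5506945  473.25337656]]
```

View pics/scene9.png

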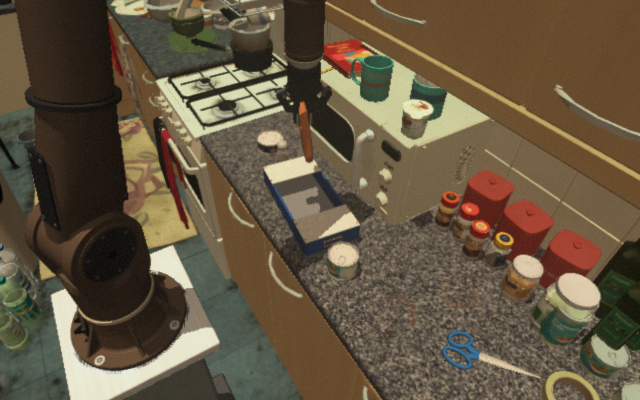

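View pics/top9.png

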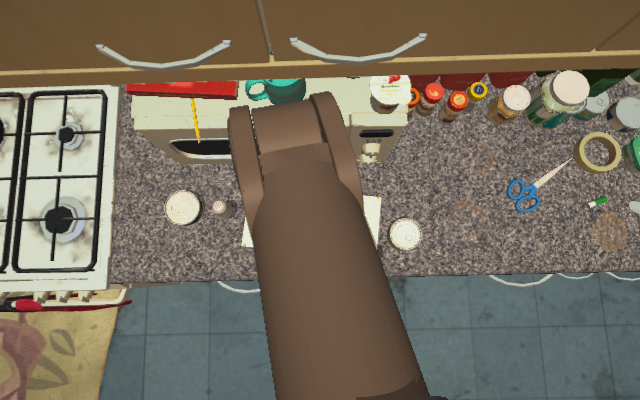

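View pics/wrist9.png

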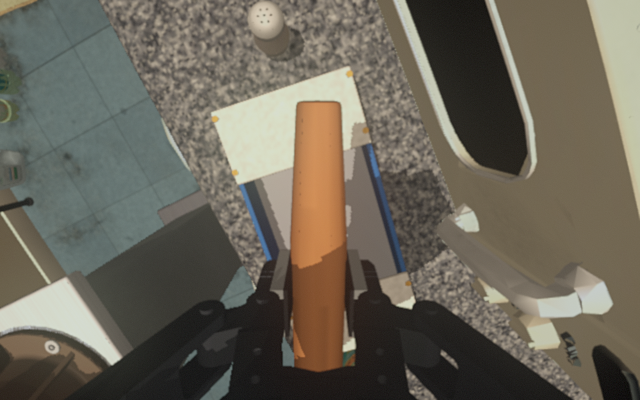

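The pin is in the gripper at about (300–309, 101–160) in the scene view. It is about 180 mm above the box, its end is at the predicted row 101 in the wrist view, and the box is empty. The tins and shaker are at their original pixels: (183,208), (221,209) and (405,235). I'll settle a moment, check stillness and hand in.

>>> play_rows:
  series:
    - {"hand":1,"delta_pos":[0,0,0],"rotation":[0,0,0]}
    - {"hand":1,"delta_pos":[0,0,0],"rotation":[0,0,0]}
    - {"hand":1,"delta_pos":[0,0,0],"rotation":[0,0,0]}
    - {"hand":1,"delta_pos":[0,0,0],"rotation":[0,0,0]}
    - {"hand":1,"delta_pos":[0,0,0],"rotation":[0,0,0]}

```text
clock: 11.85
ee_pos: [531.2, 129.8, 259.6]
tool_rot: [[0.424, 0.904, 0.044], [0.9, -0.427, 0.093], [0.103, 0.0, -0.995]]
contact_force: [-0.4, 0.0, -1.4]
finger_gap: 24.2
```

Run:
```python
from h import *
s=arm.get_state();print(s['clock'],np.abs(s['dq']).max(),s['finger_gap'],s['contact_force'],s['ee_pos'])
print(arm.job_done())
```

```text
11.85 0.0022896760061286814 24.19368190515247 [-0.40345404  0.02947936 -1.37282564] [531.20506096 129.76178146 259.64003279]
the job is handed in; nothing more can be done
None
```

The rolling pin is out of the box and held still in the gripper, all of it about 180 mm above the covers. I handed the job in at about 12 s of the 40 s allowed.

**How it came out:** I gripped the pin about 31 mm from its middle. I slid it under the -y cover until its other end was clear, tilted it up to about 35° and drew it out along its length.

**Last checks:**
- **Force:** I read only about 1–2 N, roughly the pin's own weight, whenever I checked after the lift. I saw no sign of the pin pressing on the box. The highest reading was 7.5 N, while the fingers first closed on it.
- **Stillness:** the joints were moving at most 0.002 rad/s at hand-in, with the grip steady.
- **Salt shaker and tins:** they sit at the same places as before in the top view.

**Disagreements:**
- **Finger opening:** it reads about 24 mm on a pin that is 26 mm thick. I regripped 5 mm lower and it read the same, and the pin never slipped.
- **Pin position along the box:** my first estimate was several millimetres off. I corrected it from the wrist pictures before tilting.

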